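# Centre the fine focus without touching the coarse

## Task

Before the next sample goes under the microscope, put the fine focus back to the middle of its travel: on the focus control pod, the one where a bar-shaped knob sits on top of a wide knurled ring, turn the bar knob until its pointer points straight at the raised index lug on the housing, and let go of it. Leave the coarse ring underneath and the knob of the similar lamp dimmer pod set as they are.

Things in the scene. Friction and masses are not known exactly. Their poses are not given: they have to be found in the camera images.
- fine_grip (a point): Grip point of the fine knob, on its vertical axis, 72 mm above the counter. The knob is a black upright bar, 14 mm thick between flat sides 30 mm long, 52 to 82 mm above the counter, with a round tail and a pointed nose 23 mm from the axis; a white line on top runs to the nose. x points to the nose, z up; grip across y. Fingertips 26 mm below this point would drag the coarse ring.
- fine (a joint): Angle of the fine knob, rad: 0 with the nose at the index lug, growing anticlockwise seen from above; travel -2.1 to 2.1. Starts at 0.6 to 1.25, so turn it clockwise by that much. Friction 0.03 N m, no spring. The metal lug (14 x 8 mm, top 46 mm up, dark line on it) stands 35 to 49 mm from the axis on the far side of the pod, a fixed grey box 104 x 104 x 30 mm turned up to 20 degrees.
- coarse_dot (a point): Dark dot on top of the coarse ring, 26 mm from its axis, 46 mm above the counter. The ring is plain knurled metal, 60 mm in diameter, 32 to 46 mm above the counter, on the fine knob's axis but turning independently of it (friction 0.03 N m). Its start angle varies; it must stay as it is.
- dimmer_tip (a point): Nose of the lamp dimmer's knob, 22 mm from its vertical axis, 72 mm above the counter; x points from the axis to the nose. That pod, fixed 0.22 to 0.40 m left or right of the focus pod, has the same housing, lug and black bar knob at the same height, but only a narrow grey cone under the knob, no metal ring. Its knob must stay as set.
Not all that is in view belongs to the job. Leave any green or red look-alike of the part that bears fine_grip alone.

How it is judged:
By the outcome, as a careful person would: the job done as asked, in the order asked, and still so for the second after the job is handed in, with the robot touching nothing.
It also fails if it takes over 29 s, if anything falls off the work surface, if the arm or the gripper's body presses on something with over 40 N, if the wrist force passes 120 N, or if a joint passes its speed limit or range.

## Robot

A 7-joint arm with a two-finger parallel gripper is mounted at the origin on a cart in front of the work surface, level with it; the furniture and walls round the work are solid. World frame = base frame: x ahead of the robot, y to its left, z up, the work surface at z = 0. Lengths are in m, angles in rad, forces in N, time in s.
With the tool pointing down it reaches from about 0.425 to 0.95 m from the base axis. Payload 16.7 kg.
Tool frame: the origin (TCP) lies at the very end of the fingers, on their centre line; the grasp point (between the pads) lies 19 mm behind it (hold_point_z is the distance from the TCP to the grasp point, in m); x points along the fingers, y is the direction in which the jaws open and shut, and the axes are right-handed (so a half turn about x gives the same grasp; the last joint's range is limited). The gripper opens to 94 mm and grips with 3 to 60 N. Pads are 16 mm wide; open, the fingers measure 119 mm over their backs; the gripper's body (75 mm by 177 mm) begins 78 mm behind the grasp point.
Start: joints at [-1.389, 0.426, 0.074, 1.606, -0.034, 1.111, -0.067], TCP at [0.22, 0.638, 0.179] pointing down, gripper open.
Joint ranges: [-2.85, 2.85], [-0.5, 2.14], [-1.23, 1.37], [0.21, 2.46], [-1.02, 4.16], [0.16, 2.05], [-2.73, 2.73]. Speed limits (rad/s): [1.89, 1.89, 2.39, 2.39, 3.01, 3.01, 3.01].

## Interface

Orientations are given as [roll, pitch, yaw] about the fixed x, y, z axes, in that order (R = Rz(yaw) Ry(pitch) Rx(roll)).
In Python, from plant import sense, read_camera, close_job, hold_point_z gives the robot as it stands.
- The arm moves only by the tool jog_arm, never from a script. Its argument "steps" is text: rows parted by semicolons, each of 7 numbers parted by spaces: the turn, a rotation vector about the tool's x, y, z normalised to -1 to 1, where 1 is 120 degrees, then the shift along the tool's x, y, z normalised to -1 to 1, where 1 is 80 cm, then the gripper's target within -1 to 1 (fully open at 1, half-way at 0, shut at -1). In form: rx ry rz dx dy dz grip; .... A call has 1 to 20 rows; each row is the pose to reach, as a shift and turn from the pose commanded when the call began, along the tool's axes at that moment; what a row does not reach only later rows make up. A row lasts 1/10 s, in which the tool goes at most 50 mm and 8.59 degrees, less where a joint would pass 70% of its speed; a pose out of reach is approached as far as the arm can. A call with a number of a shift or a turn outside -1 to 1 is refused whole. A call with a gripper value outside its range is refused whole. The fingers move at their own pace and stop on an object; "force" is the grip in N (left out, the last holds). Time passes only in rows, so rows that repeat a pose let the fingers close. It gives the time, the measured TCP pose, the force and the opening at its end, in the units of the state.
- sense(): the state, without advancing time (a new reading comes with each control period).
- read_camera(name): name is "scene" or "top" or "wrist"; returns a dict with "pixels" (480x640x3 uint8, blue, green, red), "range_z" (480x640 float32, m along the optical axis (not along the pixel's ray), 0 where there is no reading), "vfov" (degrees; the focal length in pixels is half the picture's height over the tangent of half this angle, whatever the lens; pixels are square), "cx", "cy" (the principal point, pixels), "R" (3x3) and "t" (3): a world point X has camera coordinates R X + t. Camera axes: x right, y down, z forward; pixel columns grow to the right and rows downward; lengths in m; the calibration is good to about 2 mm. The wrist camera is an equidistant fisheye: a pixel r from the principal point sees the ray r / f radians off the axis. A picture is of the moment at which its call begins.
- close_job(): hands the job in, once; it reports no verdict.
The state is a dict: "time": time; "joints": joint angles; "qvel": joint speeds; "joint_torque": joint torques, N m; "tool_pos": TCP position; "tcp_rot": TCP orientation; "force": force on the tool from outside, world axes, zero at the start; "wrist_torque": the same for the moment, N m; "width": opening from 0.0 (shut) to 1.0 (fully open).
Only numpy, scipy, OpenCV 4.12 (cv2) and the standard library are available. Lean on these libraries where they do the work, as an engineer would, in place of code of your own. Each camera call takes 0.05 s, during which the arm holds its last target.

## Working session

There is one attempt and no reset: what is moved stays moved. The work goes in short steps, Python scripts to look and compute and a tool call to move; the robot and the scene stay as the last step left them, time stands still between calls to the robot, and variables do not carry over. Pictures are saved under pics/ and viewed, and the job is handed in when it is done.

Besides the shell and the picture viewer there is one more tool, called after "Call:" by a JSON object that holds its "method" and its "body". jog_arm: Moves the arm, as the interface text tells. Scaled input: -1 to 1 covers 80 cm each way for a shift and 120 degrees each way for a turn. Its arguments: {"type":"object","properties":{"steps":{"type":"string"},"force":{"type":"number"}},"required":["steps"]}

```bash
mkdir -p pics
cat > h.py <<'E'
import numpy as np, cv2
from plant import sense, read_camera, close_job, hold_point_z
def f(c): return 240/np.tan(np.radians(c['vfov'])/2)
def ray(c,u,v):
    d=np.array([(u-c['cx'])/f(c),(v-c['cy'])/f(c),1.]); R=np.array(c['R']); return -R.T@np.array(c['t']), R.T@d
def onz(c,u,v,z):
    o,d=ray(c,u,v); return o+d*(z-o[2])/d[2]
def proj(c,X):
    p=np.array(c['R'])@np.array(X)+np.array(c['t']); return p[0]/p[2]*f(c)+c['cx'],p[1]/p[2]*f(c)+c['cy']
E
python3 - <<'E'
from h import *
import pickle
for n in ('top','scene'):
    c=read_camera(n); cv2.imwrite(f'pics/{n}1.png',c['pixels']); pickle.dump(c,open(n+'1.pkl','wb'))
    print(n,c['vfov'],c['cx'],c['cy'],-np.array(c['R']).T@c['t'],np.array(c['R'])[2])
s=sense(); print(s['time'],s['tool_pos'],s['tcp_rot'],s['width'],hold_point_z)
E
```

```text
top 55.88804922019814 323.2685240408434 233.97078050034497 [0.20597924 0.02327507 0.96358907] [ 1.85967496e-01 -8.50052122e-04 -9.82555529e-01]
scene 43.987883331813606 317.48954968085934 241.20897020443743 [-0.45358176 -0.39832655  0.86929332] [ 0.68223133  0.33609166 -0.64930949]
0.1 [0.21973251 0.63776969 0.17812435] [-1.52334896  1.56959879 -1.8551396 ] 1.004631890433464 0.0188
```

View pics/top1.png

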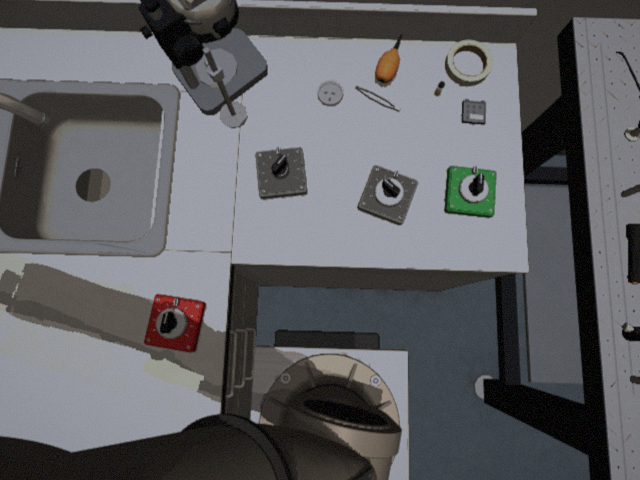

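View pics/scene1.png

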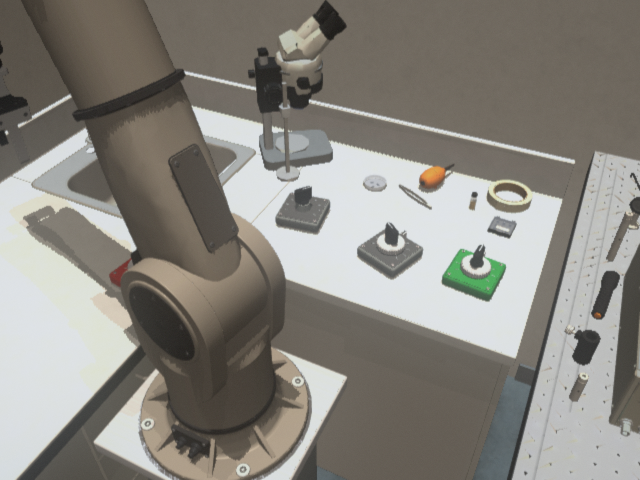

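Candidates in the top picture:
- Grey pod at (389,190): black bar over a wide metal ring, so this is the focus pod.
- Grey pod at (281,170): no ring, so this is the dimmer.
- Green pod at (475,188) and red pod at (172,322): look-alikes to leave alone.

I'll enlarge the focus pod to confirm.

Run:
```python
from h import *
import pickle
c=pickle.load(open('top1.pkl','rb')); p=c['pixels'][150:235,240:430]
a=cv2.resize(p,None,fx=4,fy=4,interpolation=cv2.INTER_CUBIC)
cv2.imwrite('pics/crop1.png',a)
b=cv2.resize(c['pixels'][155:230,350:425],None,fx=8,fy=8,interpolation=cv2.INTER_CUBIC)
b=np.clip(b.astype(float)*1.6,0,255).astype(np.uint8)
cv2.imwrite('pics/crop2.png',b)
print(onz(c,389,190,.046))
```

```text
[ 0.47799927 -0.11306305  0.046     ]
```

View pics/crop1.png

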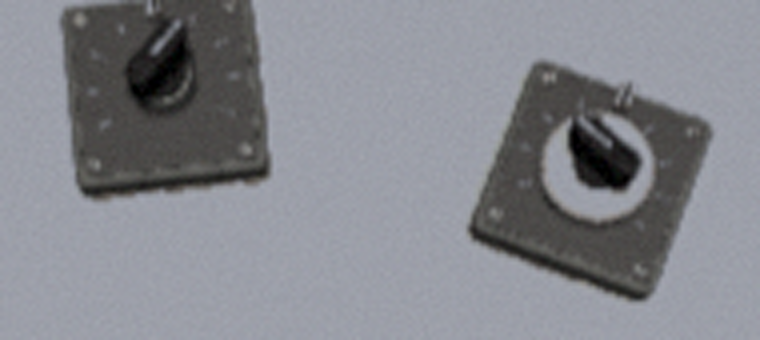

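View pics/crop2.png

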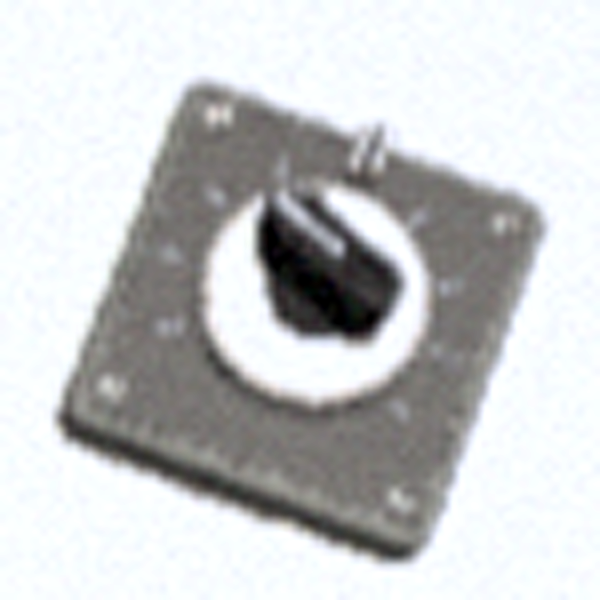

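The crop confirms it: the pod at (389,190) has a bar over a wide white-metal ring, and its lug is at about (396,173). Next I'll measure it.

Run:
```python
from h import *
import pickle
c=pickle.load(open('top1.pkl','rb')); x0,y0=350,155
p=cv2.resize(c['pixels'][155:230,350:425],None,fx=8,fy=8,interpolation=cv2.INTER_CUBIC)
def px(a,b): return (a+.5)/8-.5+x0,(b+.5)/8-.5+y0
g=cv2.cvtColor(p,cv2.COLOR_BGR2GRAY)
# table is bluish: ring neutral
print('ring',p[370,300],'table',p[50,50],'housing',p[450,250])
# housing component (dark), hole-filled
m=(g<125).astype(np.uint8)
cs,_=cv2.findContours(m,cv2.RETR_CCOMP,cv2.CHAIN_APPROX_NONE); 
k=max(cs,key=cv2.contourArea)
full=np.zeros_like(m); cv2.drawContours(full,[k],-1,1,-1)
ring=((g>150)&(cv2.erode(full,np.ones((25,25)))>0)).astype(np.uint8)
n,l,st,ce=cv2.connectedComponentsWithStats(ring); i=1+np.argmax(st[1:,4]); rc,_=cv2.findContours((l==i).astype(np.uint8),cv2.RETR_EXTERNAL,cv2.CHAIN_APPROX_NONE)
h=cv2.convexHull(max(rc,key=cv2.contourArea))[:,0]
W=np.array([onz(c,*px(*q),.046)[:2] for q in h])
A=np.c_[2*W,np.ones(len(W))]; s=np.linalg.lstsq(A,(W**2).sum(1),rcond=None)[0]; print('ring c',s[:2],'r',np.sqrt(s[2]+s[0]**2+s[1]**2))
C=s[:2]
for nm,q,z in (('lug',(369,148),.046),('nose line far',(283,195),.082),('line near',(340,247),.082)):
    w=onz(c,*px(*q),z)[:2]; d=w-C; print(nm,w,np.linalg.norm(d),np.degrees(np.arctan2(d[1],d[0])))
a,b=[onz(c,*px(*q),.082)[:2] for q in ((283,195),(340,247))]; print('line dir',np.degrees(np.arctan2(*(a-b)[::-1])))
H=np.array([onz(c,*px(*q),.03)[:2] for q in k[:,0]]); r=cv2.minAreaRect((H*1000).astype(np.float32)); print(r)
s=sense(); from scipy.spatial.transform import Rotation as R
print(R.from_euler('xyz',s['tcp_rot']).as_matrix().round(4))
```

```text
ring [169 161 158] table [169 160 157] housing [69 70 72]
ring c [ 0.47582907 -0.1130617 ] r 0.027820043284957317
lug [ 0.51568852 -0.12717048] 0.042282779086559336 -19.49209172677836
nose line far [ 0.49038271 -0.09940675] 0.019956608459464054 43.17523620343284
line near [ 0.4771084  -0.11390214] 0.0015306923944727509 -33.30230160441462
line dir 47.517751782235464
((473.8973083496094, -112.1037368774414), (105.53858184814453, 114.9791259765625), 70.4720458984375)
[[-3.000e-04  3.257e-01  9.455e-01]
 [-1.100e-03  9.455e-01 -3.257e-01]
 [-1.000e+00 -1.200e-03  1.000e-04]]
```

Measured:
- **Axis:** (0.476, -0.113).
- **Ring radius:** 28 mm, against 30 mm given.
- **Lug:** at 42 mm, direction -19.5°.
- **Pointer:** about 45–47°, so fine is about 1.15 rad, which is in range.

I'll move above the pod by way of a clear waypoint, with the jaws turned to the bar. I'm using the half-turn equivalent to spare the last joint.

Call:
{"method": "jog_arm", "body": {"steps": "0.4 0 0 -0.075 -0.365 0.43 1;0.4 0 0 -0.075 -0.365 0.43 1;0.4 0 0 -0.075 -0.365 0.43 1;0.4 0 0 -0.075 -0.365 0.43 1;0.4 0 0 -0.075 -0.365 0.43 1;0.4 0 0 -0.075 -0.365 0.43 1;0.4 0 0 -0.075 -0.365 0.43 1;0.4 0 0 -0.075 -0.365 0.43 1;0.95 0 0 -0.0275 -0.783 0.6085 1;0.95 0 0 -0.0275 -0.783 0.6085 1;0.95 0 0 -0.0275 -0.783 0.6085 1;0.95 0 0 -0.0275 -0.783 0.6085 1;0.95 0 0 -0.0275 -0.783 0.6085 1;0.95 0 0 -0.0275 -0.783 0.6085 1;0.95 0 0 -0.0275 -0.783 0.6085 1;0.95 0 0 -0.0275 -0.783 0.6085 1;0.95 0 0 -0.0275 -0.783 0.6085 1;0.95 0 0 -0.0275 -0.783 0.6085 1;0.95 0 0 -0.0275 -0.783 0.6085 1;0.95 0 0 -0.0275 -0.783 0.6085 1", "force": 15}}

```text
time: 2.1
tool_pos: [0.476, -0.1113, 0.2007]
tcp_rot: [-1.561, 1.57, 2.402]
force: [-0.4, 0.4, 0.1]
width: 1.001
```

Run:
```python
from h import *
import pickle
from scipy.spatial.transform import Rotation as R
c=read_camera('wrist'); pickle.dump(c,open('w1.pkl','wb')); cv2.imwrite('pics/w1.png',c['pixels'])
s=sense(); print(s['time'],s['tool_pos'],s['joints'].round(2) if hasattr(s['joints'],'round') else s['joints']); print(R.from_euler('xyz',s['tcp_rot']).as_matrix().round(4))
print(c['vfov'],f(c),c['cx'],c['cy'],-np.array(c['R']).T@c['t'],np.array(c['R']).round(3))
```

```text
2.15 [ 0.47610633 -0.11131972  0.20077807] [-0.66  0.11  0.82  2.02 -0.09  1.05 -0.54]
[[-1.000e-04  7.327e-01 -6.805e-01]
 [ 4.000e-04 -6.805e-01 -7.327e-01]
 [-1.000e+00 -3.000e-04 -2.000e-04]]
65.70646984690485 371.64829954431775 319.7769167066555 235.07518414419087 [ 0.51946305 -0.06227476  0.40661345] [[ 0.733 -0.68   0.001]
 [-0.662 -0.713  0.23 ]
 [-0.156 -0.169 -0.973]]
```

View pics/w1.png

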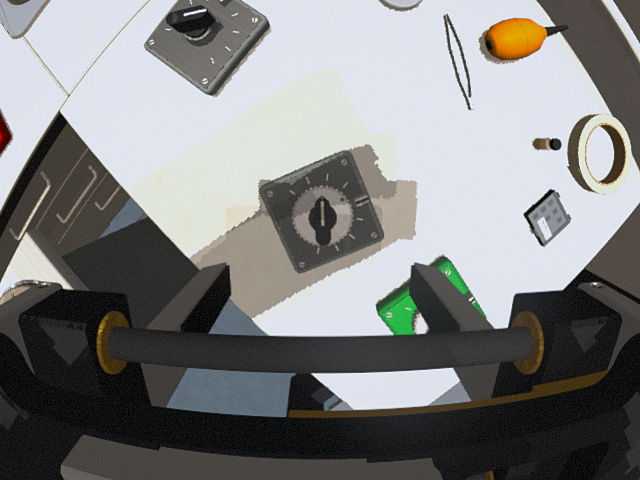

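The wrist view shows the focus pod at (322,213). Its white line runs up to about (323,200), and the lug is at about (362,201). I'll enlarge and measure.

```bash
cat >> h.py <<'E'
def wz(c,u,v,z):
    a=np.array([u-c['cx'],v-c['cy']]); r=np.hypot(*a)+1e-9; t=r/f(c); R=np.array(c['R'])
    d=R.T@np.r_[np.sin(t)*a/r,np.cos(t)]; o=-R.T@np.array(c['t']); return (o+d*(z-o[2])/d[2])[:2]
def crop(c,x0,y0,n,name,k):
    b=cv2.resize(c['pixels'][y0:y0+n,x0:x0+n],None,fx=k,fy=k,interpolation=cv2.INTER_CUBIC)
    b=np.clip(b.astype(float)*1.3,0,255).astype(np.uint8)
    for i in range(0,n,10):
        cv2.putText(b,str(x0+i),(i*k,8),0,.3,(0,0,255)); cv2.putText(b,str(y0+i),(0,i*k+8),0,.3,(0,0,255))
    cv2.imwrite(name,b)
E
python3 - <<'E'
from h import *
import pickle
c=pickle.load(open('w1.pkl','rb')); crop(c,280,165,100,'pics/w1c.png',6)
E
```

```text
(no output)
```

View pics/w1c.png

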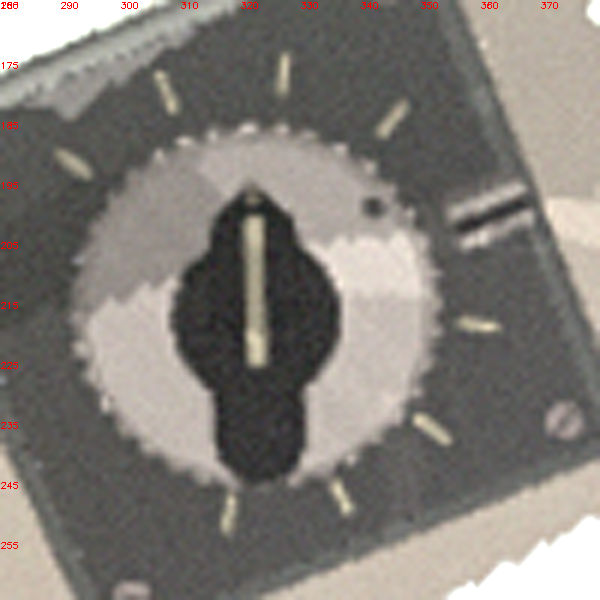

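Run:
```python
from h import *
import pickle
c=pickle.load(open('w1.pkl','rb')); P=lambda a,b,z: wz(c,280+(a+.5)/6-.5,165+(b+.5)/6-.5,z)
ang=lambda d: np.degrees(np.arctan2(d[1],d[0]))
# ring fit by edge points
E=[(72,300),(440,300),(125,165),(250,127),(385,185),(100,400),(235,480),(408,405),(340,465),(160,452)]
W=np.array([P(*e,.046) for e in E]); s=np.linalg.lstsq(np.c_[2*W,np.ones(len(W))],(W**2).sum(1),rcond=None)[0]
C=s[:2]; print('C',C,'r',np.sqrt(s[2]+C@C))
a,b=P(254,213,.082),P(257,362,.082); print('line',a,b,ang(a-b),np.linalg.norm(a-C),ang(a-C),np.linalg.norm(b-C))
l1,l2=P(457,222,.046),P(528,203,.046); print('lug',np.linalg.norm(l1-C),np.linalg.norm(l2-C),ang((l1+l2)/2-C),ang(l2-l1))
d=P(373,207,.046)-C; print('dot',np.linalg.norm(d),ang(d))
R=sense(); print(R['tool_pos'])
```

```text
C [ 0.47676495 -0.11181024] r 0.030117264859989563
line [ 0.49036554 -0.09668593] [ 0.47550482 -0.11338405] 48.332073503763404 0.020340119322579463 48.036415208198136 0.002016145068687612
lug 0.03595845821364155 0.0479847257659387 -21.088244367722037 -27.404825076514918
dot 0.025327853708003903 -2.5993636013416968
[ 0.47610633 -0.11131972  0.20077807]
```

All of it checks out: ring radius 30.1 mm, dot at 25.3 mm and -2.6°, lug between 36 and 48 mm. The line points to 48.2° and the lug to about -20°. Now I'll descend to TCP z of about 0.057, clear of the ring.

Call:
{"method": "jog_arm", "body": {"steps": "-0.009 0 0 0.05 0.001 0 1;-0.009 0 0 0.1 0.001 0 1;-0.009 0 0 0.14 0.001 0 0.6;-0.009 0 0 0.165 0.001 0 0.3;-0.009 0 0 0.1795 0.001 0 0;-0.009 0 0 0.1795 0.001 0 -0.2;-0.009 0 0 0.1795 0.001 0 -0.4", "force": 8}}

```text
time: 2.85
tool_pos: [0.4771, -0.113, 0.0579]
tcp_rot: [2.467, 1.57, 0.165]
force: [1.5, 1.2, -0.3]
width: 0.615
```

Run:
```python
from h import *
import pickle
c=read_camera('wrist'); pickle.dump(c,open('w2.pkl','wb')); cv2.imwrite('pics/w2.png',c['pixels'])
s=sense(); print(s['time'],s['tool_pos'],s['width'],s['force'],s['tcp_rot'])
```

```text
2.9 [ 0.47737249 -0.11303166  0.05820498] 0.5701170034696094 [ 0.09574168 -0.25055159  1.02981007] [2.49717311 1.56934019 0.19488254]
```

View pics/w2.png

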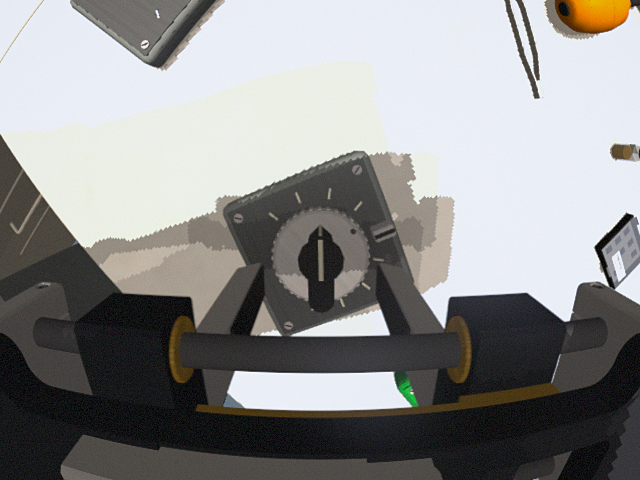

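The fingers straddle the knob evenly: the tips are at about columns 263 and 378, and the knob is at 320. Closing now.

Call:
{"method": "jog_arm", "body": {"steps": "0 0 0 0 0 0 -0.6;0 0 0 0 0 0 -0.8;0 0 0 0 0 0 -1;0 0 0 0 0 0 -1;0 0 0 0 0 0 -1;0 0 0 0 0 0 -1;0 0 0 0 0 0 -1;0 0 0 0 0 0 -1", "force": 10}}

```text
time: 3.7
tool_pos: [0.4766, -0.1132, 0.0572]
tcp_rot: [-0.361, 1.571, -2.663]
force: [-0.1, -0.3, -0.6]
width: 0.006
```

Run:
```python
from h import *
import pickle
from scipy.spatial.transform import Rotation as R
c=read_camera('wrist'); pickle.dump(c,open('w3.pkl','wb')); crop(c,270,160,130,'pics/w3.png',6)
s=sense(); print(s['time'],s['tool_pos'],s['width'],s['force'],s['wrist_torque']); M=R.from_euler('xyz',s['tcp_rot']).as_matrix(); print(np.degrees(np.arctan2(M[1,1],M[0,1])))
```

```text
3.75 [ 0.47659158 -0.11326949  0.05715566] 0.005794065624262998 [ 0.87734642  0.14352243 -0.21721645] [-0.0363174   0.08363475 -0.01536088]
-41.93772063343352
```

View pics/w3.png

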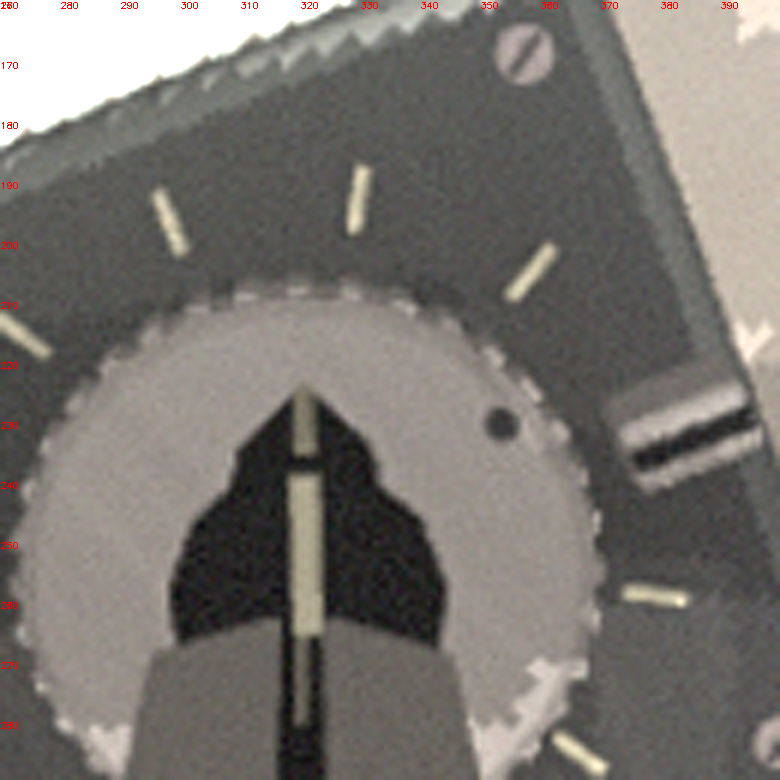

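The opening reads 0.006 (about 0.5 mm), though the knob is 14 mm thick, so this doesn't look like a grip. In the crop the fingers end near row 262, with the knob's line visible between them. I'll check with depth and the other views.

Run:
```python
from h import *
import pickle
c=pickle.load(open('w3.pkl','rb'))
def wp(X):
    p=np.array(c['R'])@np.array(X)+np.array(c['t']); t=np.arctan2(np.hypot(p[0],p[1]),p[2]); d=p[:2]/np.hypot(*p[:2]); return t*f(c)*d+[c['cx'],c['cy']],p[2]
C=[.4768,-.1118]
for z in (.046,.057,.082): print(z,wp([*C,z]))
def world(u,v):
    a=np.array([u-c['cx'],v-c['cy']]); r=np.hypot(*a); t=r/f(c); d=np.r_[np.sin(t)*a/r,np.cos(t)]; d=d/d[2]*c['range_z'][v,u]
    return np.array(c['R']).T@(d-c['t'])
for q in ((320,245),(320,235),(320,230),(307,275),(335,275),(307,300),(320,275),(310,255),(353,230),(390,225),(320,285)): print(q,world(*q).round(4))
t=read_camera('top'); cv2.imwrite('pics/t3.png',cv2.resize(t['pixels'][130:250,330:450],None,fx=5,fy=5))
s=read_camera('scene'); cv2.imwrite('pics/s3.png',cv2.resize(s['pixels'][180:300,330:450],None,fx=5,fy=5))
cv2.imwrite('pics/w3full.png',c['pixels'])
```

```text
0.046 (array([320.76328623, 255.93656272]), np.float64(0.22603972957594978))
0.057 (array([320.8311281 , 261.32076895]), np.float64(0.2153348145834505))
0.082 (array([321.0123295 , 275.74127735]), np.float64(0.19100546232777024))
(320, 245) [ 0.4876 -0.099   0.0833]
(320, 235) [ 0.4906 -0.0956  0.0806]
(320, 230) [ 0.491  -0.0952  0.0716]
(307, 275) [ 0.4769 -0.1019  0.1019]
(335, 275) [ 0.4865 -0.1105  0.1019]
(307, 300) [ 0.4952 -0.086   0.1868]
(320, 275) [ 0.4807 -0.1066  0.0992]
(310, 255) [ 0.4802 -0.0996  0.0825]
(353, 230) [ 0.502  -0.1127  0.0459]
(390, 225) [ 0.5208 -0.1253  0.0461]
(320, 285) [ 0.4807 -0.1066  0.1122]
```

View pics/s3.png

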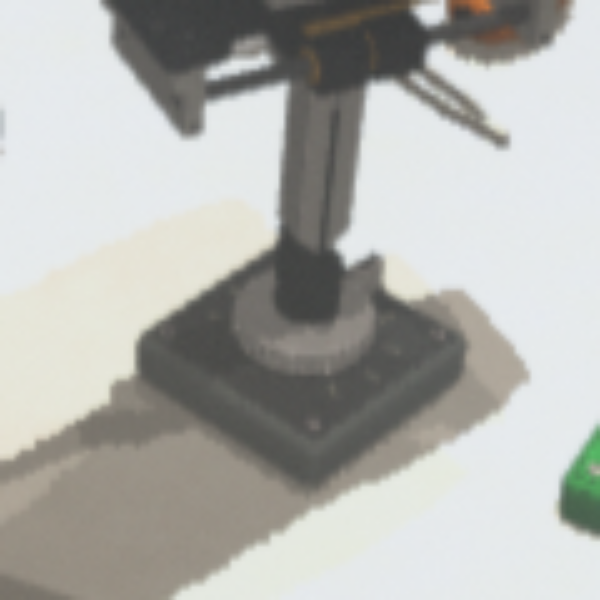

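View pics/w3full.png

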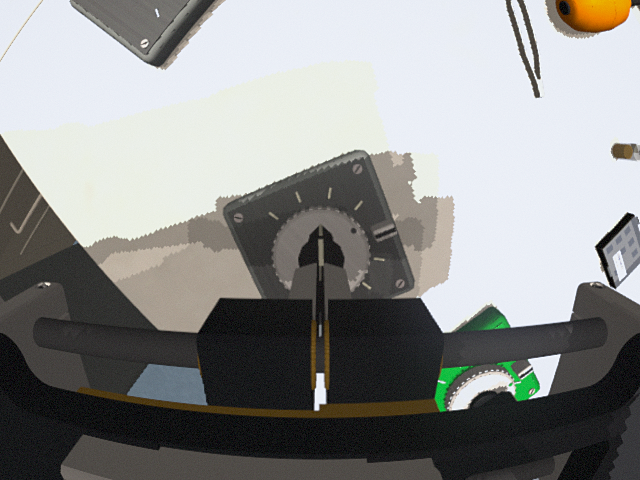

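Run:
```python
from h import *
import pickle
def world(c,u,v):
    a=np.array([u-c['cx'],v-c['cy']]); r=np.hypot(*a); t=r/f(c); d=np.r_[np.sin(t)*a/r,np.cos(t)]; d=d/d[2]*c['range_z'][v,u]
    return np.array(c['R']).T@(d-c['t'])
c=pickle.load(open('w3.pkl','rb'))
for u in (305,312,330,338):
  print(u,[(v,*world(c,u,v).round(3)) for v in range(258,284,3)])
c=pickle.load(open('w2.pkl','rb'))
for u in (240,250,390,400): print(u,[(v,*world(c,u,v).round(3)) for v in range(256,300,5)])
print(-np.array(c['R']).T@c['t'])
t=read_camera('top')
from h import *
def wt(c,u,v):
    o,d=ray(c,u,v); return o+d*c['range_z'][v,u]
# scene depth around the finger tip
s=read_camera('scene')
for v in range(220,246,2):
  print(v,[tuple(wt(s,u,v).round(3)) for u in (390,394,398)])
print(sense()['tool_pos'],sense()['time'],sense()['joints'])
```

```text
305 [(258, np.float64(0.471), np.float64(-0.105), np.float64(0.054)), (261, np.float64(0.469), np.float64(-0.106), np.float64(0.053)), (264, np.float64(0.468), np.float64(-0.108), np.float64(0.053)), (267, np.float64(0.476), np.float64(-0.101), np.float64(0.09)), (270, np.float64(0.476), np.float64(-0.101), np.float64(0.097)), (273, np.float64(0.477), np.float64(-0.101), np.float64(0.101)), (276, np.float64(0.476), np.float64(-0.101), np.float64(0.104)), (279, np.float64(0.476), np.float64(-0.101), np.float64(0.107)), (282, np.float64(0.477), np.float64(-0.101), np.float64(0.112))]
312 [(258, np.float64(0.48), np.float64(-0.102), np.float64(0.082)), (261, np.float64(0.479), np.float64(-0.103), np.float64(0.082)), (264, np.float64(0.478), np.float64(-0.103), np.float64(0.085)), (267, np.float64(0.479), np.float64(-0.103), np.float64(0.091)), (270, np.float64(0.479), np.float64(-0.103), np.float64(0.095)), (273, np.float64(0.479), np.float64(-0.103), np.float64(0.101)), (276, np.float64(0.479), np.float64(-0.103), np.float64(0.103)), (279, np.float64(0.479), np.float64(-0.103), np.floa
[... 5460 characters left out ...]
np.float64(0.049))]
240 [(np.float64(0.467), np.float64(-0.115), np.float64(0.06)), (np.float64(0.464), np.float64(-0.124), np.float64(0.066)), (np.float64(0.49), np.float64(-0.125), np.float64(0.046))]
242 [(np.float64(0.467), np.float64(-0.115), np.float64(0.054)), (np.float64(0.462), np.float64(-0.125), np.float64(0.062)), (np.float64(0.482), np.float64(-0.128), np.float64(0.048))]
244 [(np.float64(0.466), np.float64(-0.116), np.float64(0.05)), (np.float64(0.464), np.float64(-0.125), np.float64(0.055)), (np.float64(0.477), np.float64(-0.13), np.float64(0.047))]
[ 0.47662199 -0.11322578  0.05717605] 3.95 [-0.50216347  0.35610719  0.72808024  2.15653297 -0.34908095  0.74520666
 -0.27658028]
```

The wrist and scene depths agree that the fingertips are really at z ≈ 0.0845, not the reported 0.057. The reported tool height is about 27 mm too low. Laterally the tool is right: the finger centre is at (0.477, -0.112). The fingers closed just above the knob without touching it. I'll trust the cameras, reopen, and go down 20 mm first, then check.

Call:
{"method": "jog_arm", "body": {"steps": "0 0 0 0 0 0 0.1;0 0 0 0 0 0 0.1;0 0 0 0 0 0 0.1;0 0 0 0 0 0 0.1;0 0 0 0 0 0 0.1;0 0 0 0.012 0 0 0.1;0 0 0 0.025 0 0 0.1;0 0 0 0.025 0 0 0.1;0 0 0 0.025 0 0 0.1"}}

```text
time: 4.85
tool_pos: [0.4761, -0.1135, 0.0367]
tcp_rot: [-0.576, 1.569, -2.879]
force: [0.6, 0.6, 0.1]
width: 0.548
```

```bash
cat >> h.py <<'E'
def world(c,u,v):
    a=np.array([u-c['cx'],v-c['cy']]); r=np.hypot(*a); t=r/f(c); d=np.r_[np.sin(t)*a/r,np.cos(t)]; d=d/d[2]*c['range_z'][v,u]
    return np.array(c['R']).T@(d-c['t'])
E
python3 - <<'E'
from h import *
import pickle
c=read_camera('wrist'); pickle.dump(c,open('w4.pkl','wb')); cv2.imwrite('pics/w4.png',c['pixels'])
s=sense(); print(s['time'],s['tool_pos'],s['width'],s['force'])
for u in (250,260,270,275,280,360,365,370,380,390): print(u,[(v,*[float(x) for x in world(c,u,v).round(3)]) for v in range(256,292,5)])
E
```

```text
4.9 [ 0.47645015 -0.11348122  0.03700391] 0.5508901281169228 [-0.45096362 -0.4740914  -0.14816938]
250 [(256, 0.446, -0.083, 0.031), (261, 0.443, -0.085, 0.03), (266, 0.455, -0.083, 0.07), (271, 0.456, -0.084, 0.075), (276, 0.457, -0.085, 0.084), (281, 0.458, -0.085, 0.09), (286, 0.459, -0.086, 0.098), (291, 0.46, -0.087, 0.102)]
260 [(256, 0.45, -0.087, 0.03), (261, 0.448, -0.089, 0.031), (266, 0.459, -0.086, 0.07), (271, 0.46, -0.087, 0.078), (276, 0.461, -0.088, 0.084), (281, 0.461, -0.089, 0.088), (286, 0.46, -0.09, 0.092), (291, 0.459, -0.091, 0.093)]
270 [(256, 0.459, -0.089, 0.045), (261, 0.457, -0.091, 0.044), (266, 0.455, -0.093, 0.045), (271, 0.453, -0.095, 0.044), (276, 0.45, -0.098, 0.043), (281, 0.455, -0.096, 0.063), (286, 0.454, -0.098, 0.065), (291, 0.452, -0.1, 0.064)]
275 [(256, 0.461, -0.091, 0.046), (261, 0.459, -0.093, 0.046), (266, 0.457, -0.095, 0.045), (271, 0.455, -0.097, 0.046), (276, 0.453, -0.099, 0.046), (281, 0.451, -0.101, 0.047), (286, 0.449, -0.103, 0.046), (291, 0.446, -0.106, 0.043)]
280 [(256, 0.464, -0.092, 0.046), (261, 0.462, -0.094, 0.046), (26
[... 649 characters left out ...]
(256, 0.501, -0.126, 0.045), (261, 0.499, -0.128, 0.046), (266, 0.497, -0.131, 0.045), (271, 0.495, -0.132, 0.047), (276, 0.493, -0.135, 0.047), (281, 0.494, -0.131, 0.064), (286, 0.492, -0.132, 0.065), (291, 0.49, -0.134, 0.066)]
380 [(256, 0.504, -0.135, 0.031), (261, 0.502, -0.137, 0.031), (266, 0.503, -0.126, 0.069), (271, 0.502, -0.125, 0.077), (276, 0.501, -0.124, 0.084), (281, 0.5, -0.125, 0.087), (286, 0.499, -0.125, 0.092), (291, 0.499, -0.125, 0.096)]
390 [(256, 0.508, -0.139, 0.031), (261, 0.506, -0.141, 0.031), (266, 0.507, -0.129, 0.07), (271, 0.506, -0.128, 0.077), (276, 0.505, -0.127, 0.084), (281, 0.504, -0.127, 0.09), (286, 0.503, -0.126, 0.096), (291, 0.503, -0.125, 0.103)]
```

View pics/w4.png

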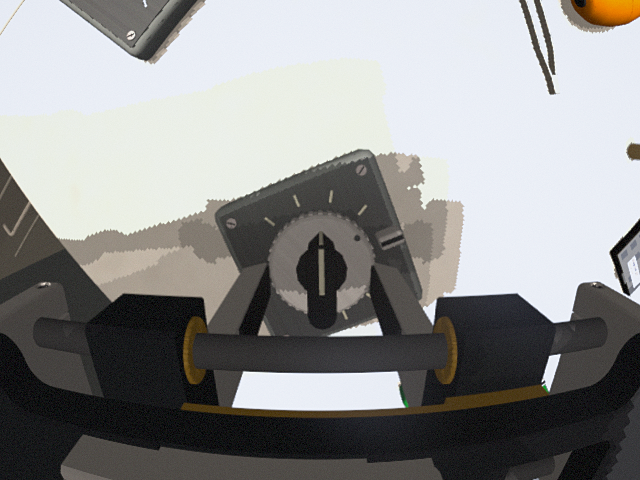

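The fingertips are now at a true z of about 0.064 with the knob between them. Down another 7 mm, then close.

Call:
{"method": "jog_arm", "body": {"steps": "0 0 0 0.0085 0 0 0.1;0 0 0 0.0085 0 0 0.1;0 0 0 0.0085 0 0 -0.3;0 0 0 0.0085 0 0 -0.6;0 0 0 0.0085 0 0 -0.8;0 0 0 0.0085 0 0 -1;0 0 0 0.0085 0 0 -1;0 0 0 0.0085 0 0 -1;0 0 0 0.0085 0 0 -1", "force": 12}}

```text
time: 5.8
tool_pos: [0.4772, -0.1136, 0.0306]
tcp_rot: [1.717, 1.57, -0.585]
force: [2.3, -3.6, -1.9]
width: 0.147
```

Run:
```python
from h import *
import pickle
from scipy.spatial.transform import Rotation as R
c=read_camera('wrist'); pickle.dump(c,open('w5.pkl','wb')); crop(c,270,180,130,'pics/w5.png',6)
s=sense(); print(s['time'],s['tool_pos'],s['width'],s['force'],s['wrist_torque'],s['joints'])
M=R.from_euler('xyz',s['tcp_rot']).as_matrix(); print(M.round(4),np.degrees(np.arctan2(M[1,1],M[0,1])))
```

```text
5.85 [ 0.47711991 -0.11362145  0.03054273] 0.1479691319648143 [ 3.24122848 -3.69976186 -2.49511955] [-1.0398016  -0.77073186 -0.00663933] [-0.46245547  0.40334179  0.68753807  2.17223883 -0.4013414   0.69005379
 -0.23157446]
[[ 9.000e-04  7.438e-01 -6.684e-01]
 [-6.000e-04 -6.684e-01 -7.438e-01]
 [-1.000e+00  1.100e-03 -2.000e-04]] -41.94322313936539
```

View pics/w5.png

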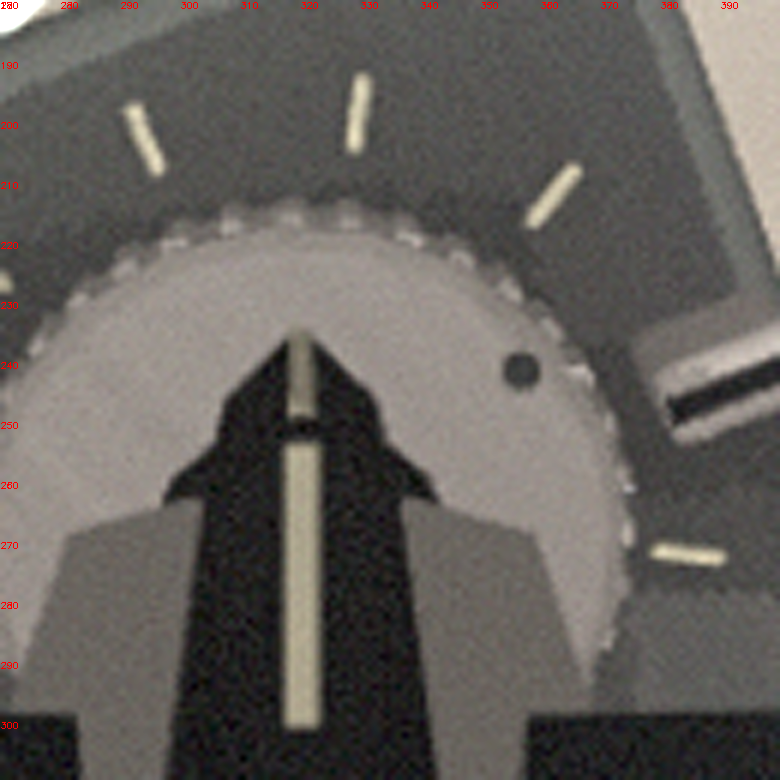

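Gripped: the opening is 13.9 mm, which matches the 14 mm bar, and the dot hasn't moved. Now I'll refine the lug direction from the close views.

Run:
```python
from h import *
import pickle
ang=lambda d: np.degrees(np.arctan2(d[1],d[0]))
c=pickle.load(open('w4.pkl','rb')); g=cv2.cvtColor(c['pixels'],cv2.COLOR_BGR2GRAY)
C0=np.array([.4768,-.1118])
for nm in ('w1','w2','w3','w4','w5'):
    c=pickle.load(open(nm+'.pkl','rb')); g=cv2.cvtColor(c['pixels'],cv2.COLOR_BGR2GRAY).astype(float)
    # all pixels -> world on z=.046; dot and lug line = dark pixels within annuli, z check by depth
    vs,us=np.mgrid[150:300,270:420]; W=np.array([wz(c,u,v,.046) for u,v in zip(us.ravel(),vs.ravel())]); G=g[150:300,270:420].ravel()
    Z=np.array([world(c,u,v)[2] for u,v in zip(us.ravel(),vs.ravel())])
    # lug top: depth ~.046, radius 33..51
    d=W-C0; r=np.hypot(*d.T); th=np.degrees(np.arctan2(d[:,1],d[:,0]))
    m=(r>34)&0 if 0 else (r>.034)&(r<.051)&(abs(Z-.046)<.005)&(th<0)&(th>-40)
    top=W[m]; dark=W[m&(G<0.6*np.median(G[m]))]
    md=(r>.021)&(r<.0285)&(abs(Z-.046)<.004)&(th>-40)&(th<30)
    dot=W[md&(G<.6*np.median(G[md]))]
    print(nm,len(top),'lugtop',top.mean(0).round(4),ang(top.mean(0)-C0).round(2),'dark',len(dark),ang(dark.mean(0)-C0).round(2),'dot',len(dot),ang(dot.mean(0)-C0).round(2),np.hypot(*(dot.mean(0)-C0)).round(4))
    # ring fit: pixels with depth .046 r 27..32 boundary: outermost per angle bin
    mr=(abs(Z-.046)<.004)&(r<.0325); pts=[]
    for b in range(-180,180,6):
        k=mr&(th>=b)&(th<b+6)
        if k.sum()>5:
            i=np.argmax(np.where(k,r,0)); 
            if .028<r[i]: pts.append(W[i])
    P=np.array(pts)
    from scipy.optimize import least_squares
    q=least_squares(lambda x: np.hypot(*(P-x[:2]).T)-x[2],[*C0,.03],loss='soft_l1',f_scale=.0005).x; print('   ring',len(P),q.round(4),'lug from it',ang(top.mean(0)-q[:2]).round(2),ang(dark.mean(0)-q[:2]).round(2))
```

```text
w1 117 lugtop [ 0.5156 -0.1268] -21.09 dark 19 -21.7 dot 8 -2.88 0.0254
   ring 57 [ 0.4765 -0.1125  0.03  ] lug from it -20.08 -20.66
w2 318 lugtop [ 0.5156 -0.1261] -20.22 dark 68 -21.56 dot 18 -2.74 0.0251
   ring 54 [ 0.4768 -0.112   0.0301] lug from it -19.99 -21.33
w3 318 lugtop [ 0.5156 -0.1262] -20.32 dark 66 -21.55 dot 20 -2.39 0.0252
   ring 47 [ 0.4767 -0.112   0.0301] lug from it -20.07 -21.3
w4 380 lugtop [ 0.5155 -0.1259] -20.02 dark 84 -21.6 dot 24 -2.5 0.0252
   ring 45 [ 0.477  -0.1117  0.0298] lug from it -20.31 -21.9
w5 397 lugtop [ 0.5156 -0.126 ] -20.11 dark 88 -21.54 dot 27 -2.44 0.0253
   ring 36 [ 0.4769 -0.1118  0.0299] lug from it -20.15 -21.58
```

Lug direction is about -20.5° (top face -20.2°, dark line -21.5°), and the gripped nose is at 48.1°. I'll turn clockwise 68.4°, with a 0.8 mm shift to relieve the side force.

Call:
{"method": "jog_arm", "body": {"steps": "0 0 0 0 0.001 0 -1;0.05 0 0 0 0.001 0 -1;0.1 0 0 0 0.001 0 -1;0.15 0 0 0 0.001 0 -1;0.2 0 0 0 0.001 0 -1;0.25 0 0 0 0.001 0 -1;0.3 0 0 0 0.001 0 -1;0.35 0 0 0 0.001 0 -1;0.4 0 0 0 0.001 0 -1;0.45 0 0 0 0.001 0 -1;0.5 0 0 0 0.001 0 -1;0.55 0 0 0 0.001 0 -1;0.57 0 0 0 0.001 0 -1;0.57 0 0 0 0.001 0 -1;0.57 0 0 0 0.001 0 -1"}}

```text
time: 7.35
tool_pos: [0.477, -0.1131, 0.0305]
tcp_rot: [-0.666, 1.569, 2.121]
force: [-2.4, 3.2, 10.4]
width: 0.149
```

Run:
```python
from h import *
import pickle
from scipy.spatial.transform import Rotation as R
c=read_camera('wrist'); pickle.dump(c,open('w6.pkl','wb')); crop(c,270,180,130,'pics/w6.png',6)
s=sense(); print(s['time'],s['tool_pos'],s['width'],s['force'],s['wrist_torque'],s['joints'])
M=R.from_euler('xyz',s['tcp_rot']).as_matrix(); print(np.degrees(np.arctan2(M[1,1],M[0,1]))+90)
```

```text
7.4 [ 0.47703708 -0.11304694  0.03047819] 0.14921146375175243 [-1.77911526  1.4923799   9.70969761] [ 0.56719629  0.60723725 -0.09042754] [-0.68088678  0.53491724  1.00373177  2.18022371 -0.6653733   0.77269701
 -1.16029677]
-20.315553970404792
```

View pics/w6.png

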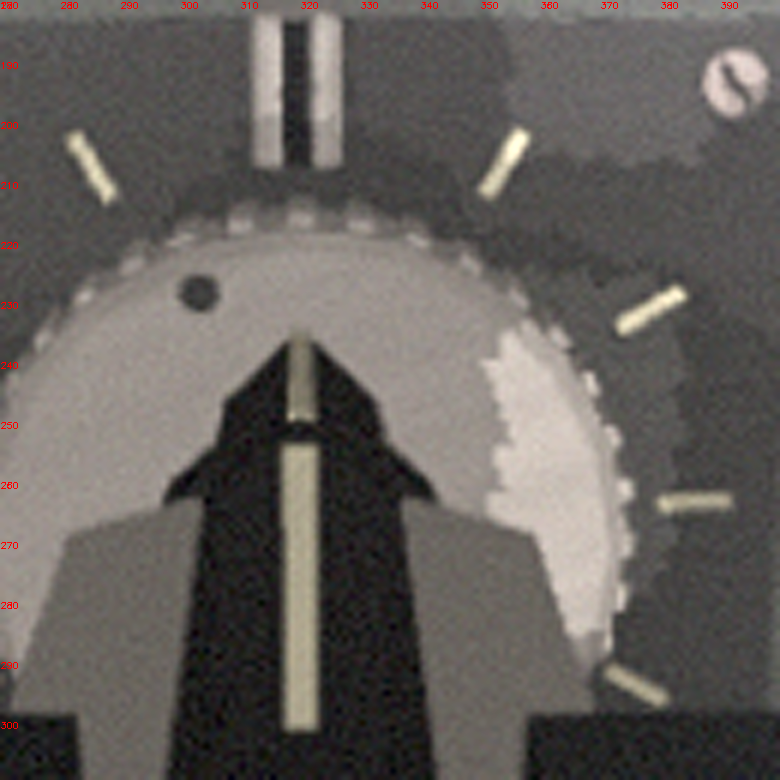

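The white line (crop column 300) now points at the lug's dark line (crop column 298), both vertical, which is within about 0.3°. Releasing and lifting straight up.

Call:
{"method": "jog_arm", "body": {"steps": "0 0 0 0 0 0 -0.6;0 0 0 0 0 0 -0.4;0 0 0 0 0 0 -0.2;0 0 0 0 0 0 0.1;0 0 0 0 0 0 0.1;0 0 0 0 0 0 0.1;0 0 0 -0.03 0 0 0.1;0 0 0 -0.08 0 0 0.1;0 0 0 -0.13 0 0 0.1;0 0 0 -0.18 0 0 0.1;0 0 0 -0.18 0 0 0.1;0 0 0 -0.18 0 0 0.1"}}

```text
time: 8.6
tool_pos: [0.4776, -0.1131, 0.1747]
tcp_rot: [-2.063, 1.569, 0.725]
force: [0.2, -0.2, -0.1]
width: 0.551
```

Run:
```python
from h import *
import pickle
ang=lambda d: np.degrees(np.arctan2(d[1],d[0]))
c=read_camera('wrist'); pickle.dump(c,open('w7.pkl','wb')); crop(c,270,165,100,'pics/w7.png',6)
s=sense(); print(s['time'],s['tool_pos'],s['width'],s['force'])
C0=np.array([.4768,-.1118])
for nm in ('w6','w7'):
    c=pickle.load(open(nm+'.pkl','rb')); g=cv2.cvtColor(c['pixels'],cv2.COLOR_BGR2GRAY).astype(float)
    vs,us=np.mgrid[150:310,250:420]; u=us.ravel(); v=vs.ravel(); G=g[150:310,250:420].ravel()
    W=np.array([wz(c,a,b,.046) for a,b in zip(u,v)]); Z=np.array([world(c,a,b)[2] for a,b in zip(u,v)])
    d=W-C0; r=np.hypot(*d.T); th=np.degrees(np.arctan2(d[:,1],d[:,0]))
    md=(r>.021)&(r<.0285)&(abs(Z-.046)<.004)&(th>-40)&(th<30); dot=W[md&(G<.6*np.median(G[md]))]
    m=(r>.034)&(r<.051)&(abs(Z-.046)<.005)&(th<0)&(th>-40); dk=W[m&(G<.6*np.median(G[m]))]
    W2=np.array([wz(c,a,b,.082) for a,b in zip(u,v)]); r2=np.hypot(*(W2-C0).T); th2=np.degrees(np.arctan2(*(W2-C0).T[::-1]))
    k=(r2<.0215)&(abs(Z-.082)<.004)&(G>90); L=W2[k]; vv=np.linalg.svd(L-L.mean(0))[2][0]; vv*=np.sign(vv[0])
    print(nm,'dot',len(dot),ang(dot.mean(0)-C0),'lug',ang(W[m].mean(0)-C0),ang(dk.mean(0)-C0),'line',len(L),ang(vv),ang(L[r2[k]>.012].mean(0)-C0))
t=read_camera('top'); a=pickle.load(open('top1.pkl','rb'))
cv2.imwrite('pics/dim.png',np.hstack([cv2.resize(x['pixels'][140:205,245:320],None,fx=5,fy=5,interpolation=2) for x in (a,t)]))
```

```text
8.65 [ 0.47704647 -0.11318708  0.1739805 ] 0.5500219431442349 [-0.09270205 -0.63645053 -0.85547406]
w6 dot 29 -2.4477945826474707 lug -21.20607176165415 -21.03988884651946 line 247 -19.700337445029188 -23.82796812361469
w7 dot 5 -2.3327864164268273 lug -21.821588699371848 -21.67509703676107 line 83 -26.858777160979642 -21.86547506376274
```

View pics/w7.png

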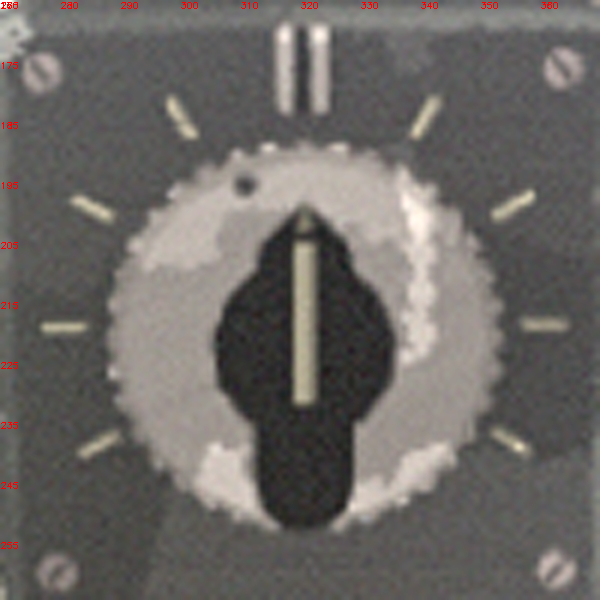

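View pics/dim.png

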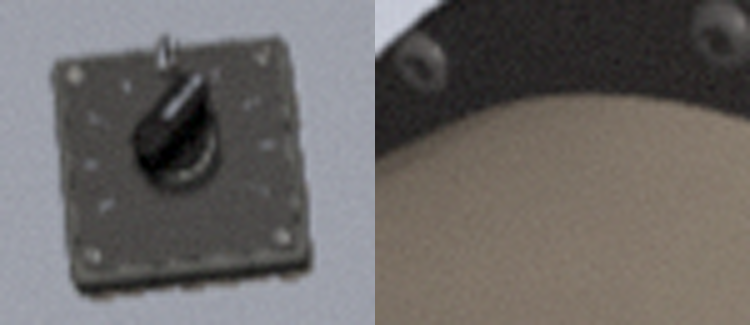

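The pointer (crop column 305, vertical) meets the lug line (column 303), and the dot is at -2.3° against -2.4 to -2.9° before. The mask-based line fit of -26.9° disagrees, but it had picked up bright ring patches, and the crop clearly shows the line vertical. The arm hides the dimmer from the top camera, so I'll check it in the scene view before handing in.

Run:
```python
from h import *
import pickle
t=read_camera('scene'); a=pickle.load(open('scene1.pkl','rb'))
cv2.imwrite('pics/dim2.png',np.hstack([cv2.resize(x['pixels'][175:240,265:340],None,fx=5,fy=5,interpolation=2) for x in (a,t)]))
```

```text
(no output)
```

View pics/dim2.png

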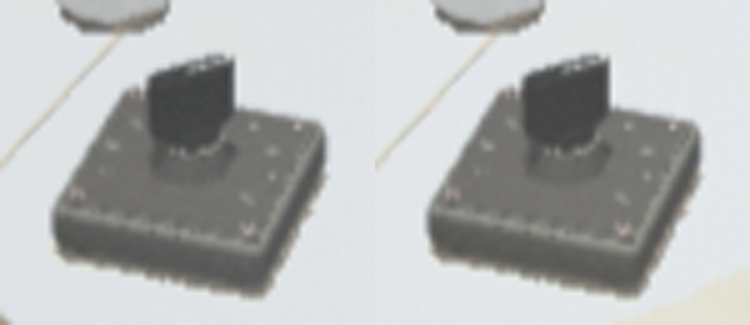

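The dimmer looks the same before (left) and after (right). Handing in.

```bash
python3 -c "
from plant import close_job; print(close_job())"
```

```text
the job is handed in; nothing more can be done
None
```

I turned the fine knob on the focus pod about 68° clockwise, so its pointer now lines up with the index lug. I then let go, lifted clear, and handed in at about 8.7 s.

**Last checks:**
- **Pointer:** in the last wrist picture it meets the lug's dark line to within about 0.3°.
- **Coarse ring:** its dot is at -2.3°, against -2.4° to -2.9° before, so it did not move within what I can measure.
- **Dimmer:** it looks the same before and after in the scene camera; the arm hid it from the top camera. I did not go near the green and red look-alikes.

**What disagreed:**
- **Reported height:** the robot's reported tool height was about 27 mm lower than the real fingertips, going by the wrist and scene depth readings. My first grip therefore closed just above the knob without touching it. I corrected the height from the cameras, and the second grip held at 13.9 mm on the 14 mm bar.
- **Pointer fit:** one automatic fit of the pointer line gave -26.9° because it picked up bright ring patches. I set it aside, as the enlarged picture showed the line straight at the lug.

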